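# Feel along the curved row of marks for burrs

## Robot

A 6-joint arm with a two-finger parallel gripper is mounted at the origin on a cart in front of the work surface, level with it; the furniture and walls round the work are solid. World frame = base frame: x ahead of the robot, y to its left, z up, the work surface at z = 0. Lengths are in mm, angles in rad, forces in N, time in s.
With the tool pointing down it reaches from about 400 to 925 mm from the base axis. Payload 12.5 kg.
Tool frame: the origin (TCP) lies on the centre line of the jaws, within the pads' length; the fingertips stand 25 mm ahead of it and the grasp point (between the pads) lies 6 mm ahead of it (env.tip_extent is the distance from the TCP to the fingertips, in mm); x points along the fingers, z is the direction in which the jaws open and shut, and the axes are right-handed (so a half turn about x gives the same grasp; the last joint's range is limited). The gripper opens to 95 mm and grips with 3 to 60 N. Pads are 20 mm wide; open, the fingers measure 119 mm over their backs; the gripper's body (75 mm by 180 mm) begins 59 mm behind the grasp point.
Start: joints at [-1.302, 0.491, 1.559, -0, 1.092, -0.106], TCP at [228.827, -581.62, 239.661] pointing down, gripper open.
Joint ranges: [-3.1, 3.1], [-0.84, 2.19], [0.05, 2.79], [-1.13, 4.28], [0.06, 2.93], [-2.69, 2.69]. Speed limits (rad/s): [2.22, 2.22, 2.79, 3.14, 3.14, 3.14].

## Interface

Orientations are given as [roll, pitch, yaw] about the fixed x, y, z axes, in that order (R = Rz(yaw) Ry(pitch) Rx(roll)).
In Python, from cell import env gives the robot as it stands.
- The arm moves only by the tool step_arm, never from a script. Its argument "rows" is a list of rows, each a list of 6 numbers: the shift along the tool's x, y, z in mm, then the turn, a rotation vector about the tool's x, y, z in rad. In form: [[x, y, z, wx, wy, wz], ...]. A call has 1 to 8 rows; each row shifts and turns the pose as measured when the row begins, along the tool's axes as they then stand; what a row does not reach is not made up. A row lasts 1/8 s, in which the tool goes at most 62.5 mm and 10.7 degrees, less where a joint would pass 70% of its speed; a pose out of reach is approached as far as the arm can. A call is refused whole if a number of a shift passes 62.5 or a number of a turn 0.188, either way. A call with a gripper value outside its range is refused whole. "grip" is the finger opening in mm, from 0 to 95.1, set as the call begins (left out, the last holds). The fingers move at their own pace and stop on an object; the grip force is fixed at half the most. Time passes only in rows, so rows that do not move let the fingers close. It gives the time, the measured TCP pose, the force and the opening at its end, in the units of the state.
- env.state(): the state, without advancing time (a new reading comes with each control period).
- env.read_camera(name): name is "scene" or "top" or "wrist"; returns the picture (480x640x3 uint8, red, green, blue); there is no depth.
- env.get_calibration(name): a dict with "fx", "fy", "cx", "cy" (pixels), "pose" (4x4, takes a point from camera to world coordinates); the wrist camera has in their place "hand_eye" (4x4, takes a point from camera to tool coordinates, whose origin is the TCP and whose axes are the tool frame's). Camera axes: x right, y down, z forward; pixel columns grow to the right and rows downward; lengths in mm; the calibration is good to about 2 mm. A picture is of the moment at which its call begins: read the wrist's pose just before it. get_calibration takes no time and is no camera call.
- env.job_done(): hands the job in, once; it reports no verdict.
The state is a dict: "t": time; "joints": joint angles; "qvel": joint speeds; "tau": joint torques, N m; "eef_pos": TCP position; "tcp_rot": TCP orientation; "ft_force": force on the tool from outside, world axes, zero at the start; "moment": the same for the moment, N m; "opening": opening from 0.0 (shut) to 1.0 (fully open).
Only numpy, scipy, OpenCV 4.12 (cv2) and the standard library are available. Lean on these libraries where they do the work, as an engineer would, in place of code of your own. Each camera call takes 0.05 s, during which the arm holds its last target.

## Task

Check the freshly marked plate for burrs by feel: run the fingertips lightly along its curved row of marks, from the ringed mark over every mark to the last one, with the sprung plate always slightly pressed down but never onto its stop, and without coming off it on the way. Then lift clear so that the plate springs back up. Leave the plate with the straight row alone, and do not shove or lift the bushes on the plates, the plug gauge or the brush.

Things in the scene. Friction and masses are not known exactly. Their poses are not given: they have to be found in the camera images.
- plate_curved (a joint): how far (m) the plate with the CURVED row of marks is pressed straight down: 0 at rest, 0.010 on its lower stop; it springs back up. It starts to sink at 1 to 2 N of push, then needs 0.8 N more per mm (9 to 10 N at the stop).
- curved_centre (a point): centre of the top face (z up, 32 mm above the desk at rest) of the plate with the curved row: round bare steel, 128 mm across, 8 mm thick, on three springs over a fixed dark steel base 136 mm across, 10 mm high. One of two alike fixtures, one left and one right of the marking machine, at any turn. Mark 1 lies 112 degrees clockwise, mark 8 112 degrees anticlockwise of its x axis, seen from above
- curved_mark1 (a point): mark 1 of 8 of the curved row, on the plate's top face: a smooth flat black dot 10 mm across. The marks lie on a 48 mm radius about the plate's centre, 32 degrees (26 mm) apart, 16 mm in from the plate's rim; the first, in a thin black ring 24 mm across; the numbers run anticlockwise from above. The fingertips are over it when the point midway between them is within 10 mm of it horizontally
- curved_mark2 (a point): mark 2 of 8 of the curved row, on the plate's top face: a smooth flat black dot 10 mm across. The marks lie on a 48 mm radius about the plate's centre, 32 degrees (26 mm) apart, 16 mm in from the plate's rim. The fingertips are over it when the point midway between them is within 10 mm of it horizontally
- curved_mark3 (a point): mark 3 of 8 of the curved row, on the plate's top face: a smooth flat black dot 10 mm across. The marks lie on a 48 mm radius about the plate's centre, 32 degrees (26 mm) apart, 16 mm in from the plate's rim. The fingertips are over it when the point midway between them is within 10 mm of it horizontally
- curved_mark4 (a point): mark 4 of 8 of the curved row, on the plate's top face: a smooth flat black dot 10 mm across. The marks lie on a 48 mm radius about the plate's centre, 32 degrees (26 mm) apart, 16 mm in from the plate's rim. The fingertips are over it when the point midway between them is within 10 mm of it horizontally
- curved_mark5 (a point): mark 5 of 8 of the curved row, on the plate's top face: a smooth flat black dot 10 mm across. The marks lie on a 48 mm radius about the plate's centre, 32 degrees (26 mm) apart, 16 mm in from the plate's rim. The fingertips are over it when the point midway between them is within 10 mm of it horizontally
- curved_mark6 (a point): mark 6 of 8 of the curved row, on the plate's top face: a smooth flat black dot 10 mm across. The marks lie on a 48 mm radius about the plate's centre, 32 degrees (26 mm) apart, 16 mm in from the plate's rim. The fingertips are over it when the point midway between them is within 10 mm of it horizontally
- curved_mark7 (a point): mark 7 of 8 of the curved row, on the plate's top face: a smooth flat black dot 10 mm across. The marks lie on a 48 mm radius about the plate's centre, 32 degrees (26 mm) apart, 16 mm in from the plate's rim. The fingertips are over it when the point midway between them is within 10 mm of it horizontally
- curved_mark8 (a point): mark 8 of 8 of the curved row, on the plate's top face: a smooth flat black dot 10 mm across. The marks lie on a 48 mm radius about the plate's centre, 32 degrees (26 mm) apart, 16 mm in from the plate's rim; this is the last, at the end without the ring. The fingertips are over it when the point midway between them is within 10 mm of it horizontally
- plate_straight (a joint): how far (m) the plate with the STRAIGHT row is pressed down (0 at rest, 0.010 on its stop); same springs; it must not be pressed
- straight_centre (a point): centre of the top face of the other plate, of the same size and make, which bears a straight row of 4 such dots instead; leave it alone
- bush_a: plain turned bush, 34 mm across and 20 mm high, standing loose on the middle of the plate with the curved row; origin at the centre of its underside; between it and the marks are 26 mm of bare plate
- bush_b: the same kind of bush, standing loose on the middle of the plate with the straight row; origin at the centre of its underside
- plug_gauge: plug gauge, 118 mm long and 33 mm thick, lying loose near the desk's front edge; origin under its middle, long axis y
- brush: flat paint brush, 218 mm long and 44 mm wide, lying loose near the desk's front edge; origin under its middle, long axis y

How it is judged:
By the outcome, as a careful person would: the job done as asked, in the order asked, and still so for the second after the job is handed in, with the robot touching nothing.
It also fails if it takes over 48 s, if anything falls off the work surface, if the arm or the gripper's body presses on something with over 40 N, if the wrist force passes 120 N, or if a joint passes its speed limit or range.

## Working session

There is one attempt and no reset: what is moved stays moved. The work goes in short steps, Python scripts to look and compute and a tool call to move; the robot and the scene stay as the last step left them, time stands still between calls to the robot, and variables do not carry over. Pictures are saved under pics/ and viewed, and the job is handed in when it is done.

Besides the shell and the picture viewer there is one more tool, called after "Request:" by a JSON object that holds its "api" and its "payload". step_arm: Moves the arm, as the interface text tells. Its arguments: {"type":"object","properties":{"rows":{"type":"array","items":{"type":"array","items":{"type":"number"}}},"grip":{"type":"number"}},"required":["rows"]}

```bash
mkdir -p pics; ls; python3 - <<'E'
from cell import env
import cv2
s=env.state();print(s)
for n in ("scene","top"):
    im=env.read_camera(n);cv2.imwrite(f"pics/{n}0.png",im[:,:,::-1]);print(n,env.get_calibration(n))
print(env.get_calibration("wrist"), env.tip_extent)
E
```

```text
pics
{'t': 0.0, 'joints': array([-1.30161029e+00,  4.91565477e-01,  1.55944754e+00, -3.43332091e-05,
        1.09168230e+00, -1.05579742e-01]), 'qvel': array([-4.25732131e-04,  7.81281697e-04,  9.28841912e-04, -1.84019213e-03,
        9.29432737e-05,  2.39711243e-04]), 'tau': array([-3.95798052e-03, -6.12661028e+01, -2.58192533e+01,  6.92248112e-02,
        4.82149667e-02, -1.11786962e-04]), 'eef_pos': array([ 228.75341347, -581.40557205,  239.05871219]), 'tcp_rot': array([3.06362092, 1.56969325, 1.86760621]), 'ft_force': array([ 0.26924051,  0.23785719, -0.56919625]), 'moment': array([0.00419532, 0.04343346, 0.05528007]), 'opening': 1.0017710007555898}
scene {'fx': 485.59807620163474, 'fy': 485.59807620163474, 'cx': 316.6797251189538, 'cy': 241.21407964762577, 'pose': array([[-6.68117077e-01, -4.48510791e-01,  5.93681431e-01,
        -1.59531449e+02],
       [-7.44027331e-01,  3.95695823e-01, -5.38375470e-01,
         5.86687857e+02],
       [ 6.54994592e-03, -8.01413056e-01, -5.98075423e-01,
         7.32568206e+02],
       [ 0.00000000e+00,  0.00000000e+00,  0.00000000e+00,
      
[... 239 characters left out ...]
6e-01,  5.89890073e-03,  2.39394950e-03,
        -2.66835098e+01],
       [-3.16651143e-03, -1.34654316e-01, -9.90887576e-01,
         1.60337572e+03],
       [ 0.00000000e+00,  0.00000000e+00,  0.00000000e+00,
         1.00000000e+00]])}
{'fx': 380.6204836448884, 'fy': 380.6204836448884, 'cx': 319.80043137441345, 'cy': 236.00547122127182, 'hand_eye': array([[-5.38791618e-04, -2.81343435e-01,  9.59606993e-01,
        -1.46022605e+02],
       [ 1.19678341e-03, -9.59606627e-01, -2.81342655e-01,
         7.84625773e+01],
       [ 9.99999139e-01,  9.96856668e-04,  8.53735163e-04,
         7.58100619e-01],
       [ 0.00000000e+00,  0.00000000e+00,  0.00000000e+00,
         1.00000000e+00]])} 25.0
```

View pics/scene0.png

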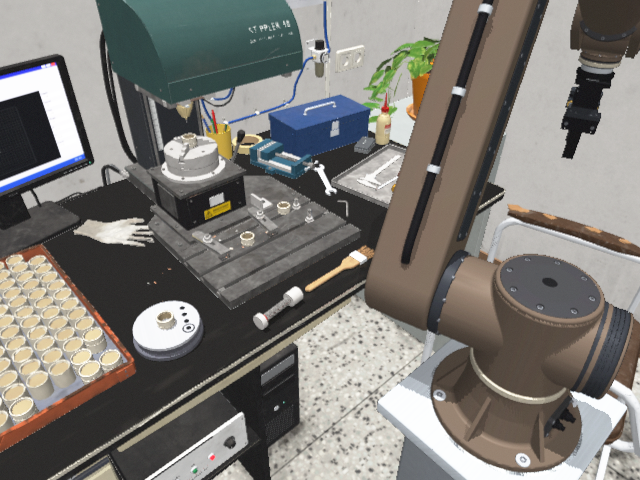

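View pics/top0.png

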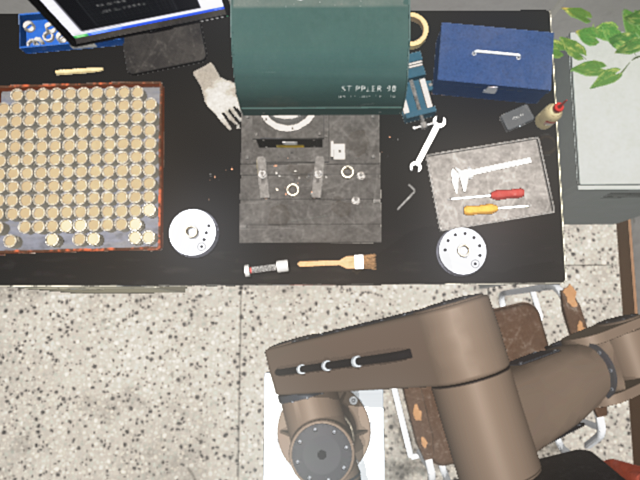

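The left plate, at top-camera pixel (193,232), has the straight row. The right one, at (461,251), has the curved row. I'll zoom in on the right one and measure it.

```bash
cat > h.py <<'E'
import numpy as np
from cell import env
def ray2plane(n,uv,z,T=None):
    c=env.get_calibration(n); P=c["pose"] if T is None else T
    d=P[:3,:3]@np.array([(uv[0]-c["cx"])/c["fx"],(uv[1]-c["cy"])/c["fy"],1]); o=P[:3,3]
    return o+d*(z-o[2])/d[2]
E
python3 - <<'E'
import cv2,numpy as np
from h import *
im=cv2.imread("pics/top0.png")
x0,y0=425,215
c=im[y0:y0+75,x0:x0+75]
cv2.imwrite("pics/crop0.png",cv2.resize(c,None,fx=8,fy=8,interpolation=cv2.INTER_CUBIC))
g=cv2.cvtColor(c,cv2.COLOR_BGR2GRAY)
m=((g>140)*255).astype(np.uint8)
ct,_=cv2.findContours(m,cv2.RETR_EXTERNAL,cv2.CHAIN_APPROX_NONE)
k=max(ct,key=cv2.contourArea);h=cv2.convexHull(k)
e=cv2.fitEllipse(h);print(e)
ctr=np.array(e[0])+[x0,y0];C=ray2plane("top",ctr,32);print("C",C)
dm=((g<110)*255).astype(np.uint8)
n,l,st,ce=cv2.connectedComponentsWithStats(dm)
for i in range(1,n):
    p=ray2plane("top",ce[i]+[x0,y0],32);d=p-C
    print(st[i],ce[i].round(1),p.round(1),np.hypot(*d[:2]).round(1),np.degrees(np.arctan2(d[1],d[0])).round(1))
E
```

```text
((41.19105911254883, 13.685356140136719), (63.950923919677734, 93.29048156738281), 13.32226276397705)
C [ 533.56742497 -392.10556205   32.        ]
[   0    0   75   69 2429] [36.7 40.4] [ 460.5 -377.3   32. ] 74.6 168.6
[30 19  1  2  2] [30.  19.5] [ 517.7 -361.    32. ] 34.9 117.0
[39 18  2  1  2] [39.5 18. ] [ 521.7 -387.1   32. ] 12.9 157.0
[48 22  2  1  2] [48.5 22. ] [ 510.5 -411.1   32. ] 29.9 -140.4
[22 25  2  1  2] [22.5 25. ] [ 502.7 -340.1   32. ] 60.4 120.7
[54 30  1  2  2] [54.  30.5] [ 487.1 -425.2   32. ] 57.0 -144.5
[19 34  2  2  4] [19.5 34.5] [ 476.8 -331.1   32. ] 83.3 133.0
[54 40  2  1  2] [54.5 40. ] [ 461.2 -425.5   32. ] 79.7 -155.2
[50 48  1  2  2] [50.  48.5] [ 438.1 -412.4   32. ] 97.6 -168.0
[74 71  1  2  2] [74.  71.5] [ 375.7 -474.5   32. ] 178.1 -152.4
[68 74  2  1  2] [68.5 74. ] [ 369.  -459.5   32. ] 177.8 -157.7
```

View pics/crop0.png

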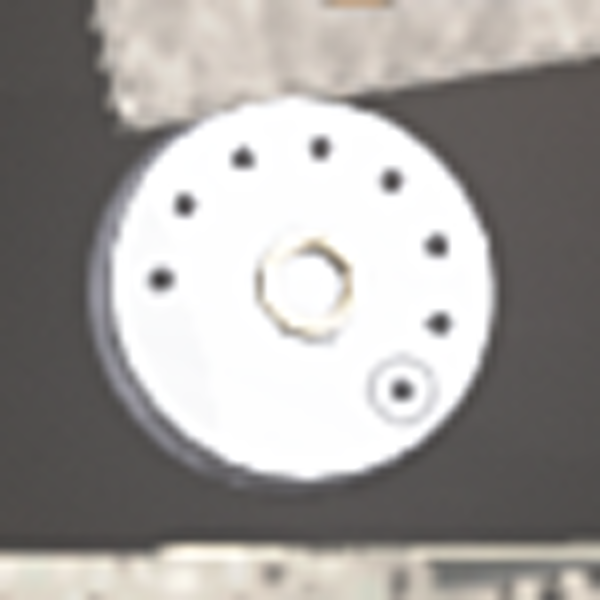

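```bash
cat >> h.py <<'E'
from scipy.spatial.transform import Rotation as Ro
def Rt(s=None):
    s=s or env.state(); return Ro.from_euler("xyz",s["tcp_rot"]).as_matrix()
E
python3 - <<'E'
import cv2,numpy as np
from h import *
im=cv2.imread("pics/top0.png");g=cv2.cvtColor(im,cv2.COLOR_BGR2GRAY).astype(float)
init=np.array([[401,390],[438,323],[436,246],[391,181],[320,149],[243,158],[184,206],[161,280]])/8-0.5+0.0625+[425,215]
P=[]
for u,v in init:
    iu,iv=int(round(u)),int(round(v)); w=g[iv-2:iv+3,iu-2:iu+3]; w=np.clip(np.median(g[iv-3:iv+4,iu-3:iu+4])-20-w,0,None)
    yy,xx=np.mgrid[iv-2:iv+3,iu-2:iu+3]; P.append(ray2plane("top",((w*xx).sum()/w.sum(),(w*yy).sum()/w.sum()),32)[:2])
P=np.array(P)
a=np.radians(-112+32*np.arange(8)); M=48*np.c_[np.cos(a),np.sin(a)]
# rigid fit
Mc,Pc=M.mean(0),P.mean(0);U,S,V=np.linalg.svd((M-Mc).T@(P-Pc));R=(U@V).T
t=Pc-R@Mc;th=np.arctan2(R[1,0],R[0,0]);Q=M@R.T+t
print("det",np.linalg.det(R),"C",t,"th",np.degrees(th));print(Q.round(1),(P-Q).round(1))
R=Rt();print(R.round(3));e=env.state()["eef_pos"];H=env.get_calibration("wrist")["hand_eye"]
T=np.eye(4);T[:3,:3]=R;T[:3,3]=e;W=T@H;print("cam",W.round(2)); 
print("centre ray hits", ray2plane("wrist",(320,236),32,W)-e)
E
```

```text
det 0.9999999999999999 C [ 474.14587622 -379.34926001] th -25.45889765244277
[[ 438.8 -411.8]
 [ 461.4 -425.6]
 [ 487.8 -425.4]
 [ 510.1 -411.1]
 [ 521.5 -387.2]
 [ 518.5 -360.9]
 [ 502.  -340.3]
 [ 477.  -331.4]] [[-0.2 -0.1]
 [-0.1  0.3]
 [ 0.1 -0.2]
 [ 0.2  0.1]
 [ 0.1 -0. ]
 [-0.3  0.1]
 [ 0.4 -0.2]
 [-0.2 -0.1]]
[[-0.     0.931  0.366]
 [ 0.001  0.366 -0.931]
 [-1.     0.    -0.001]]
cam [[ 3.7000e-01 -8.9000e-01 -2.6000e-01  3.0211e+02]
 [-9.3000e-01 -3.5000e-01 -1.0000e-01 -5.5353e+02]
 [-0.0000e+00  2.8000e-01 -9.6000e-01  3.8513e+02]
 [ 0.0000e+00  0.0000e+00  0.0000e+00  1.0000e+00]]
centre ray hits [ -22.91262529  -10.15035315 -207.10129483]
```

Request:
{"api": "step_arm", "payload": {"rows": [[0, 45, -14, 0, 0, 0], [0, 45, -14, 0, 0, 0], [0, 45, -14, 0, 0, 0], [0, 45, -14, 0, 0, 0], [0, 45, -14, 0, 0, 0]], "grip": 0}}

```text
t: 0.72
eef_pos: [415.1, -431.5, 237.3]
tcp_rot: [-3.032, 1.567, 2.05]
ft_force: [0.3, -0.3, 0.2]
opening: 0.533
```

Request:
{"api": "step_arm", "payload": {"rows": [[0, 0, 0, 0.125, 0, 0], [0, 0, 0, 0.125, 0, 0], [0, 0, 0, 0.125, 0, 0], [0, 0, 0, 0, 0, 0]]}}

```text
t: 1.23
eef_pos: [417.9, -428.1, 236.0]
tcp_rot: [-2.619, 1.564, 2.082]
ft_force: [0.2, 0.1, -0.7]
opening: 0.111
```

```bash
cat > look.py <<'E'
import cv2,sys
from h import *
s=env.state();R=Rt(s);print(R.round(4),s["eef_pos"],s["ft_force"],s["t"],s["opening"])
im=env.read_camera("wrist");cv2.imwrite(sys.argv[1],im[:,:,::-1])
T=np.eye(4);T[:3,:3]=R;T[:3,3]=s["eef_pos"];W=T@env.get_calibration("wrist")["hand_eye"];np.save("W.npy",W)
C=np.array([474.1,-379.3]);Q=[C+48*np.array([np.cos(b),np.sin(b)]) for b in np.radians(-25.5-112+32*np.arange(8))]
c=env.get_calibration("wrist")
for q in Q+[C]:
    p=np.linalg.inv(W)@np.r_[q,32,1];u=c["fx"]*p[0]/p[2]+c["cx"];v=c["fy"]*p[1]/p[2]+c["cy"];print(q.round(1),u.round(1),v.round(1))
E
python3 look.py pics/w1.png
```

```text
[[-0.0032  0.9999 -0.0105]
 [ 0.0057 -0.0104 -0.9999]
 [-1.     -0.0033 -0.0057]] [ 417.90812909 -428.14318778  236.03499856] [ 0.21426016  0.11182198 -0.65227311] 1.225 0.11115844825781586
[ 438.7 -411.7] 301.7 189.3
[ 461.3 -425.6] 316.3 164.4
[ 487.7 -425.3] 315.7 134.3
[ 510.  -411.1] 299.1 108.0
[ 521.4 -387.2] 271.1 94.3
[ 518.4 -360.9] 241.0 98.3
[ 502.  -340.2] 218.7 118.5
[ 477.  -331.4] 211.3 147.6
[ 474.1 -379.3] 264.7 150.5
```

View pics/w1.png

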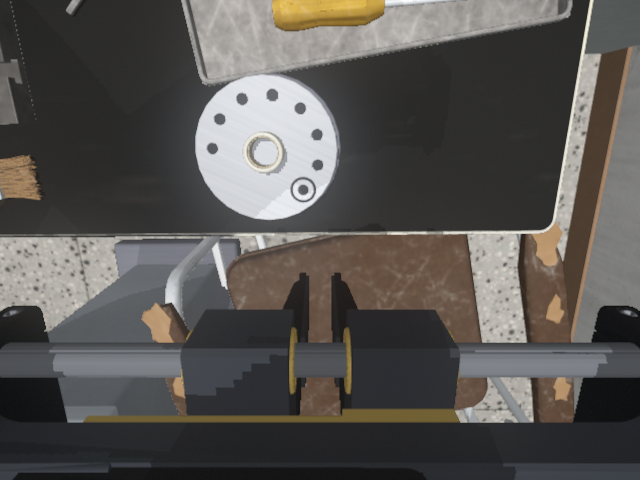

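The wrist view agrees with the fit: mark 1 is seen at (303,189) against (302,189) predicted, and mark 8 at (212,148) against (211,148). Next I move over mark 1 and go down.

Request:
{"api": "step_arm", "payload": {"rows": [[0, 21, -17, 0, 0, 0], [40, 0, 0, 0, 0, 0], [40, 0, 0, 0, 0, 0], [40, 0, 0, 0, 0, 0], [25, 0, 0, 0, 0, 0], [0, 0, 0, 0, 0, 0]]}}

```text
t: 2.02
eef_pos: [439.1, -410.8, 87.3]
tcp_rot: [-2.673, 1.566, 2.048]
ft_force: [0.2, -0.1, 0.5]
opening: 0.001
```

```bash
python3 look.py pics/w2.png
```

```text
[[-0.0024  1.      0.0083]
 [ 0.0046  0.0083 -1.    ]
 [-1.     -0.0024 -0.0047]] [ 439.09113379 -410.79283647   87.30841075] [ 0.2264789  -0.13259519  0.53015882] 2.025 0.0006644347822987379
[ 438.7 -411.7] 319.5 270.1
[ 461.3 -425.6] 345.1 232.0
[ 487.7 -425.3] 346.1 183.9
[ 510.  -411.1] 319.6 140.2
[ 521.4 -387.2] 272.5 116.5
[ 518.4 -360.9] 220.8 122.1
[ 502.  -340.2] 183.0 154.9
[ 477.  -331.4] 170.8 202.0
[ 474.1 -379.3] 260.1 208.2
```

View pics/w2.png

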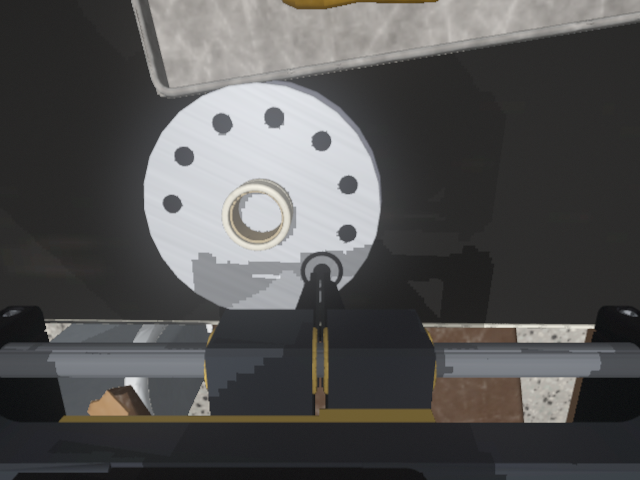

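The fingertips are over the ringed mark at (322,271), and the bush stands in the middle. I descend gently.

Request:
{"api": "step_arm", "payload": {"rows": [[20, 0, 0, 0, 0, 0], [5, 0, 0, 0, 0, 0], [0, 0, 0, 0, 0, 0]]}}

```text
t: 2.45
eef_pos: [440.6, -412.7, 67.0]
tcp_rot: [1.189, 1.568, -0.371]
ft_force: [0.3, -0.5, -0.2]
opening: -0.001
```

Request:
{"api": "step_arm", "payload": {"rows": [[3, 0, 0, 0, 0, 0], [2, 0, 0, 0, 0, 0], [0, 0, 0, 0, 0, 0]]}}

```text
t: 2.82
eef_pos: [441.2, -413.3, 63.7]
tcp_rot: [0.929, 1.565, -0.63]
ft_force: [-0.3, -0.4, -0.2]
opening: 0.006
```

Request:
{"api": "step_arm", "payload": {"rows": [[3, -1, -1, 0, 0, 0], [3, -1, -1, 0, 0, 0], [0, 0, 0, 0, 0, 0]]}}

```text
t: 3.2
eef_pos: [439.1, -411.2, 57.4]
tcp_rot: [0.924, 1.565, -0.636]
ft_force: [0.2, -0.0, 0.1]
opening: 0.004
```

Request:
{"api": "step_arm", "payload": {"rows": [[2, 0, 0, 0, 0, 0], [1, 0, 0, 0, 0, 0]]}}

```text
t: 3.45
eef_pos: [439.1, -411.2, 54.6]
tcp_rot: [0.919, 1.565, -0.641]
ft_force: [-0.2, 1.4, 3.5]
opening: 0.002
```

Request:
{"api": "step_arm", "payload": {"rows": [[2, 0, 0, 0, 0, 0], [0, 0, 0, 0, 0, 0]]}}

```text
t: 3.7
eef_pos: [439.1, -411.2, 52.7]
tcp_rot: [0.914, 1.565, -0.646]
ft_force: [-1.7, 0.9, 5.2]
opening: -0.0
```

```bash
cat > st.py <<'E'
from h import *
s=env.state();e=s["eef_pos"];R=Rt(s)
tip=e+25*R[:,0];C=np.array([474.1,-379.7]);d=tip[:2]-C
ph=(np.degrees(np.arctan2(d[1],d[0]))+25.5+112+180)%360-180 if 0 else (np.degrees(np.arctan2(d[1],d[0]))+137.5+60)%360-60
print("t",s["t"],"tcp",e.round(2),"tip",tip.round(1),"F",s["ft_force"].round(2),"r",np.hypot(*d).round(1),"ph",ph.round(1),"mark",(ph/32+1).round(2));print("tilt",R[:,0].round(4),"y",R[:,1].round(3))
for k in range(1,9):
    a=np.radians(-137.5+ph+k*8*1.0);q=C+48*np.array([np.cos(a),np.sin(a)])
    dd=np.r_[q-tip[:2],0]; print(k*8,"tool d",(R.T@dd).round(1),end="; ")
E
python3 st.py
```

```text
t 3.7 tcp [ 439.09 -411.23   52.75] tip [ 439.2 -411.3   27.7] F [-1.72  0.93  5.2 ] r 47.1 ph -0.3 mark 0.99
tilt [ 0.0044 -0.0033 -1.    ] y [1.    0.011 0.004]
8 tool d [0.  4.1 5.3]; 16 tool d [0.1 9.5 9.3]; 24 tool d [ 0.1 15.4 12.5]; 32 tool d [ 0.1 21.6 14.8]; 40 tool d [ 0.2 28.2 16.3]; 48 tool d [ 0.2 34.9 16.8]; 56 tool d [ 0.2 41.5 16.4]; 64 tool d [ 0.3 48.1 15. ];
```

Request:
{"api": "step_arm", "payload": {"rows": [[0, 2, 2.7, 0, 0, 0], [0, 2.1, 2.6, 0, 0, 0], [0, 2.6, 2.1, 0, 0, 0], [0, 2.8, 1.9, 0, 0, 0]]}}

```text
t: 4.2
eef_pos: [448.3, -419.9, 52.8]
tcp_rot: [1.082, 1.568, -0.477]
ft_force: [-3.3, 1.6, 5.0]
opening: 0.007
```

```bash
python3 st.py
```

```text
t 4.2 tcp [ 448.25 -419.91   52.84] tip [ 448.3 -419.9   27.8] F [-3.25  1.58  5.03] r 47.8 ph 14.9 mark 1.46
tilt [ 0.0025 -0.0013 -1.    ] y [1.    0.011 0.003]
8 tool d [0.  5.7 3.4]; 16 tool d [ 0.  12.   5.9]; 24 tool d [ 0.1 18.5  7.4]; 32 tool d [ 0.1 25.2  8. ]; 40 tool d [ 0.1 31.8  7.7]; 48 tool d [ 0.1 38.4  6.5]; 56 tool d [ 0.1 44.8  4.3]; 64 tool d [ 0.1 50.7  1.3];
```

Request:
{"api": "step_arm", "payload": {"rows": [[0, 2.9, 1.8, 0, 0, 0], [0, 2.9, 1.6, 0, 0, 0], [0, 3.1, 1.4, 0, 0, 0], [0, 3.2, 1.1, 0, 0, 0], [0, 3.2, 0.9, 0, 0, 0], [0, 3.3, 0.6, 0, 0, 0]]}}

```text
t: 4.95
eef_pos: [467.4, -428.1, 52.9]
tcp_rot: [0.746, 1.569, -0.814]
ft_force: [-2.7, 1.0, 4.7]
opening: 0.004
```

```bash
python3 st.py
```

```text
t 4.95 tcp [ 467.45 -428.09   52.86] tip [ 467.5 -428.1   27.9] F [-2.72  0.98  4.71] r 48.9 ph 39.7 mark 2.24
tilt [ 0.0013 -0.0014 -1.    ] y [1.    0.011 0.001]
8 tool d [ 0.   6.8 -0.3]; 16 tool d [ 0.  13.5 -0.8]; 24 tool d [ 0.  20.  -2.1]; 32 tool d [ 0.  26.4 -4.3]; 40 tool d [ 0.  32.3 -7.4]; 48 tool d [  0.   37.7 -11.3]; 56 tool d [  0.   42.6 -16. ]; 64 tool d [  0.   46.8 -21.2];
```

Request:
{"api": "step_arm", "payload": {"rows": [[0.1, 3.4, -0.1, 0, 0, 0], [0, 3.4, -0.2, 0, 0, 0], [0.1, 3.4, -0.2, 0, 0, 0], [0, 3.4, -0.4, 0, 0, 0], [0, 3.3, -0.6, 0, 0, 0], [0.1, 3.2, -0.8, 0, 0, 0], [0, 3.2, -1.0, 0, 0, 0]]}}

```text
t: 5.82
eef_pos: [492.5, -425.8, 53.1]
tcp_rot: [0.536, 1.566, -1.023]
ft_force: [-2.3, -1.4, 4.0]
opening: 0.005
```

```bash
python3 st.py
```

```text
t 5.825 tcp [ 492.53 -425.85   53.07] tip [ 492.6 -426.    28.1] F [-2.27 -1.38  3.98] r 49.8 ph 69.3 mark 3.17
tilt [ 0.0025 -0.0041 -1.    ] y [1.    0.011 0.002]
8 tool d [-0.   5.4 -4.5]; 16 tool d [-0.  11.  -8.2]; 24 tool d [ -0.   16.1 -12.6]; 32 tool d [ -0.   20.4 -17.7]; 40 tool d [ -0.   24.1 -23.3]; 48 tool d [ -0.1  26.9 -29.4]; 56 tool d [ -0.1  28.8 -35.8]; 64 tool d [ -0.1  29.9 -42.4];
```

Request:
{"api": "step_arm", "payload": {"rows": [[0.1, 2.8, -1.9, 0, 0, 0], [0.1, 2.8, -2, 0, 0, 0], [0.2, 2.8, -2, 0, 0, 0], [0.1, 2.7, -2.1, 0, 0, 0], [0.1, 2.6, -2.3, 0, 0, 0], [0.1, 2.4, -2.4, 0, 0, 0]]}}

```text
t: 6.58
eef_pos: [510.5, -413.3, 53.0]
tcp_rot: [0.604, 1.562, -0.955]
ft_force: [-2.1, -2.4, 5.8]
opening: 0.005
```

```bash
python3 st.py
```

```text
t 6.575 tcp [ 510.54 -413.32   52.99] tip [ 510.7 -413.5   28. ] F [-2.13 -2.42  5.83] r 49.8 ph 94.8 mark 3.96
tilt [ 0.005  -0.0071 -1.    ] y [1.    0.012 0.005]
8 tool d [-0.   2.9 -6.4]; 16 tool d [ -0.1   6.4 -12.1]; 24 tool d [ -0.1   9.1 -18.3]; 32 tool d [ -0.1  10.9 -24.7]; 40 tool d [ -0.2  11.7 -31.4]; 48 tool d [ -0.2  11.7 -38.1]; 56 tool d [ -0.3  10.7 -44.7]; 64 tool d [ -0.3   8.8 -51.1];
```

Request:
{"api": "step_arm", "payload": {"rows": [[0, 1.6, -3, 0, 0, 0], [0, 1.6, -3, 0, 0, 0], [0, 1.6, -2.9, 0, 0, 0], [0, 1.6, -3, 0, 0, 0], [0, 1.3, -3.1, 0, 0, 0], [0, 1.1, -3.2, 0, 0, 0]]}}

```text
t: 7.32
eef_pos: [520.5, -394.2, 53.2]
tcp_rot: [0.656, 1.56, -0.903]
ft_force: [-0.8, -2.5, 4.8]
opening: 0.003
```

```bash
python3 st.py
```

```text
t 7.325 tcp [ 520.51 -394.25   53.22] tip [ 520.7 -394.5   28.2] F [-0.8  -2.55  4.81] r 48.9 ph 119.9 mark 4.75
tilt [ 0.0068 -0.0087 -0.9999] y [1.    0.012 0.007]
8 tool d [-0.1  0.8 -6.8]; 16 tool d [ -0.1   1.6 -13.4]; 24 tool d [ -0.2   1.4 -20.1]; 32 tool d [ -0.2   0.2 -26.7]; 40 tool d [ -0.3  -1.8 -33.1]; 48 tool d [ -0.4  -4.7 -39.1]; 56 tool d [ -0.4  -8.5 -44.7]; 64 tool d [ -0.5 -12.9 -49.7];
```

Request:
{"api": "step_arm", "payload": {"rows": [[0.1, 0.4, -3.4, 0, 0, 0], [0.1, 0.4, -3.4, 0, 0, 0], [0.1, 0.4, -3.3, 0, 0, 0], [0.1, 0.4, -3.3, 0, 0, 0], [0.1, 0, -3.3, 0, 0, 0], [0, -0.2, -3.4, 0, 0, 0], [0, -0.5, -3.3, 0, 0, 0]]}}

```text
t: 8.2
eef_pos: [522.4, -369.9, 53.2]
tcp_rot: [0.716, 1.556, -0.843]
ft_force: [0.5, -2.3, 4.0]
opening: 0.005
```

```bash
python3 st.py
```

```text
t 8.2 tcp [ 522.39 -369.92   53.17] tip [ 522.6 -370.2   28.2] F [ 0.52 -2.27  4.  ] r 49.5 ph 148.6 mark 5.64
tilt [ 0.0098 -0.011  -0.9999] y [1.    0.012 0.01 ]
8 tool d [-0.1 -3.1 -6.2]; 16 tool d [ -0.2  -5.6 -12.4]; 24 tool d [ -0.3  -9.  -18.2]; 32 tool d [ -0.4 -13.2 -23.4]; 40 tool d [ -0.5 -18.1 -28. ]; 48 tool d [ -0.6 -23.5 -31.9]; 56 tool d [ -0.7 -29.4 -35. ]; 64 tool d [ -0.8 -35.7 -37.3];
```

Request:
{"api": "step_arm", "payload": {"rows": [[0.1, -1.4, -3, 0, 0, 0], [0.2, -1.4, -3, 0, 0, 0], [0.1, -1.4, -3, 0, 0, 0], [0.1, -1.5, -3, 0, 0, 0], [0.1, -1.6, -2.9, 0, 0, 0], [0.1, -1.8, -2.8, 0, 0, 0]]}}

```text
t: 8.95
eef_pos: [514.3, -351.8, 53.0]
tcp_rot: [0.786, 1.551, -0.774]
ft_force: [2.4, -3.0, 4.6]
opening: 0.004
```

```bash
python3 st.py
```

```text
t 8.95 tcp [ 514.3  -351.85   53.04] tip [ 514.7 -352.2   28. ] F [ 2.39 -2.97  4.57] r 49.0 ph 171.6 mark 6.36
tilt [ 0.0142 -0.0138 -0.9998] y [1.    0.012 0.014]
8 tool d [-0.1 -4.9 -4.8]; 16 tool d [-0.3 -9.7 -9.5]; 24 tool d [ -0.4 -15.1 -13.4]; 32 tool d [ -0.5 -21.  -16.6]; 40 tool d [ -0.6 -27.2 -19. ]; 48 tool d [ -0.8 -33.8 -20.4]; 56 tool d [ -0.9 -40.4 -21. ]; 64 tool d [ -0.9 -47.1 -20.5];
```

Request:
{"api": "step_arm", "payload": {"rows": [[0, -2.4, -2.4, 0, 0, 0], [0, -2.4, -2.4, 0, 0, 0], [0, -2.5, -2.3, 0, 0, 0], [0, -2.5, -2.1, 0, 0, 0], [0, -2.7, -2, 0, 0, 0], [0, -2.8, -1.9, 0, 0, 0]]}}

```text
t: 9.7
eef_pos: [499.2, -338.1, 53.1]
tcp_rot: [0.836, 1.548, -0.724]
ft_force: [3.9, -2.3, 4.7]
opening: 0.004
```

```bash
python3 st.py
```

```text
t 9.7 tcp [ 499.25 -338.12   53.13] tip [ 499.7 -338.5   28.1] F [ 3.94 -2.26  4.73] r 48.5 ph 195.7 mark 7.11
tilt [ 0.0173 -0.0153 -0.9997] y [1.    0.011 0.017]
8 tool d [-0.1 -6.2 -2.8]; 16 tool d [ -0.3 -12.4  -5.1]; 24 tool d [ -0.4 -19.   -6.6]; 32 tool d [ -0.5 -25.6  -7.1]; 40 tool d [ -0.7 -32.3  -6.7]; 48 tool d [ -0.7 -38.9  -5.3]; 56 tool d [ -0.8 -45.2  -3.1]; 64 tool d [ -0.9 -51.1   0. ];
```

Request:
{"api": "step_arm", "payload": {"rows": [[0, -3, -1.5, 0, 0, 0], [0, -3.1, -1.3, 0, 0, 0], [0, -3.2, -1.2, 0, 0, 0], [0, -3.3, -1, 0, 0, 0], [0, -3.3, -0.8, 0, 0, 0], [0, -3.3, -0.6, 0, 0, 0], [0, -3.3, -0.3, 0, 0, 0], [0, 0, 0, 0, 0, 0]]}}

```text
t: 10.7
eef_pos: [476.9, -329.8, 53.1]
tcp_rot: [0.922, 1.545, -0.638]
ft_force: [0.0, -2.6, 4.4]
opening: 0.005
```

```bash
python3 st.py
```

```text
t 10.7 tcp [ 476.87 -329.8    53.11] tip [ 477.4 -330.2   28.1] F [ 0.04 -2.64  4.37] r 49.6 ph 223.7 mark 7.99
tilt [ 0.0207 -0.0153 -0.9997] y [1.    0.011 0.021]
8 tool d [-0.1 -6.8  1.6]; 16 tool d [ -0.2 -13.5   2.5]; 24 tool d [ -0.3 -19.9   4.3]; 32 tool d [ -0.4 -26.    6.9]; 40 tool d [ -0.5 -31.7  10.5]; 48 tool d [ -0.5 -36.9  14.7]; 56 tool d [ -0.5 -41.4  19.7]; 64 tool d [ -0.5 -45.2  25.2];
```

The fingertips are on mark 8 and still lightly pressing. I lift straight up, starting gently.

Request:
{"api": "step_arm", "payload": {"rows": [[-4, 0, 0, 0, 0, 0], [-6, 0, 0, 0, 0, 0], [-15, 0, 0, 0, 0, 0], [-30, 0, 0, 0, 0, 0], [-45, 0, 0, 0, 0, 0], [-40, 0, 0, 0, 0, 0], [0, 0, 0, 0, 0, 0], [0, 0, 0, 0, 0, 0]]}}

```text
t: 11.7
eef_pos: [471.6, -325.0, 199.2]
tcp_rot: [0.988, 1.554, -0.573]
ft_force: [0.5, -0.7, 0.5]
opening: 0.004
```

Request:
{"api": "step_arm", "payload": {"rows": [[0, -40, 20, 0, 0, 0], [0, -20, 10, 0, 0, 0], [0, 0, 0, 0, 0, 0], [0, 0, 0, 0, 0, 0]]}}

```text
t: 12.2
eef_pos: [410.1, -354.8, 195.3]
tcp_rot: [1.158, 1.56, -0.402]
ft_force: [-1.3, 0.6, 0.1]
opening: 0.001
```

```bash
python3 look.py pics/w3.png
```

```text
[[ 0.0102  0.9999  0.0109]
 [-0.0043  0.011  -0.9999]
 [-0.9999  0.0102  0.0045]] [ 410.09266162 -354.76126065  195.34075109] [-1.27524029  0.59213005  0.07887073] 12.2 0.00124000305924832
[ 438.7 -411.7] 387.2 191.3
[ 461.3 -425.6] 406.0 163.6
[ 487.7 -425.3] 408.2 129.4
[ 510.  -411.1] 391.9 99.0
[ 521.4 -387.2] 361.5 82.8
[ 518.4 -360.9] 326.9 86.5
[ 502.  -340.2] 299.8 108.9
[ 477.  -331.4] 288.7 142.0
[ 474.1 -379.3] 349.1 146.5
```

View pics/w3.png

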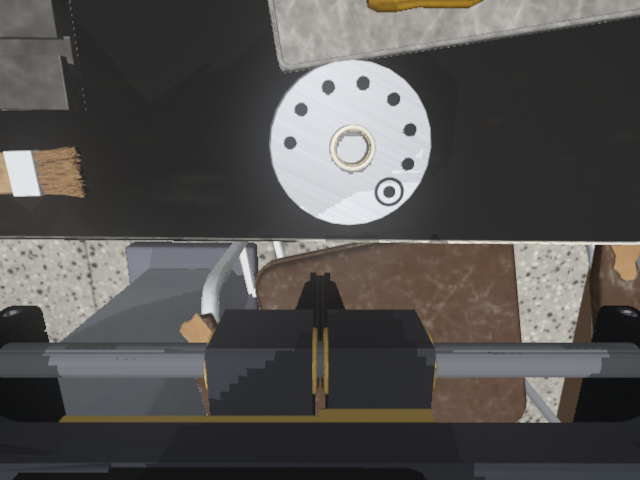

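The plate is back up, with its marks at the rest-height predictions within about 2 px. The bush still stands in the middle at (352,148), and the tool is clear of everything.

```bash
python3 -c "
from cell import env
print(env.state()['qvel'].round(3));print(env.job_done())"
```

```text
[ 0.008 -0.003 -0.002  0.     0.002 -0.002]
the job is handed in; nothing more can be done
None
```

I ran the closed fingertips along the curved row on the right-hand plate from the ringed mark 1 to mark 8 in one continuous pass, then lifted clear and handed the job in at about 12 s.

- **Pressure:** at every stop the plate was about 4 mm down (3.8 to 4.3 mm), with 4 to 6 N of vertical force. It never came near its 10 mm stop or off the fingertips in any reading, though I only read the force between moves.
- **Path:** the fingertips stayed within about 2 mm of the 48 mm mark radius. Side forces from friction reached about 4.5 N.
- **After lifting:** the force is back to about zero, within the sensor's scatter of around 1 N. The wrist picture shows the marks where they should be at rest height, within about 2 px, and the bush still in the middle of its plate.
- **Small deviations:** the tool tilted by up to about 1.5 degrees along the way, and the wrist camera disagreed with my top-camera fit by about 1 mm. Both are well inside the 10 mm allowance.
- **Not checked again:** I took no final overview picture. I did not go near the straight-row plate, its bush, the plug gauge or the brush.

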